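# Feel for the open slot and clear the offcut from the hoop stand

### The arm

A 7-joint arm with a two-finger parallel gripper is mounted at the origin on the work surface. World frame = base frame: x ahead of the robot, y to its left, z up, the work surface at z = 0. Lengths are in m, angles in rad, forces in N, time in s.
With the tool pointing down it reaches from about 0.4 to 0.9 m from the base axis. Payload 5.5 kg.
Tool frame: the origin (TCP) lies midway between the tips of the shut fingers; the grasp point (between the pads) lies ctrl.grasp_offset behind it (ctrl.grasp_offset is the distance from the TCP to the grasp point, in m); z points along the fingers, y is the line along which they close (so a half turn about z gives the same grasp; the last joint's range is limited). The gripper opens to 85 mm and grips with 20 to 120 N. Pads are 22 mm wide; open, the fingers measure 114 mm over their backs; the gripper's body (76 mm by 85 mm) begins 54 mm behind the grasp point. The pads swing forward as they close: fully open they stand 13 mm farther back than shut.
Start: joints at [-0.847, 0.501, -0.427, 1.55, 0.221, 1.138, -0.21], TCP at [0.289, 0.582, 0.231] pointing down, gripper open.
Joint ranges: [-2.88, 2.88], [-0.31, 2.03], [-1.54, 1.56], [0.2, 2.42], [-1.41, 4.55], [0.19, 2.02], [-2.57, 2.57]. Speed limits (rad/s): [2.57, 2.57, 3.14, 3.14, 3.14, 3.14, 3.14].

### API

Orientations are given as a unit quaternion [x, y, z, w].
In Python, from bench import ctrl gives the robot as it stands.
- The arm moves only by the shell command python3 -m handwheel 'ROWS' [FORCE]. ROWS is JSON, a list of rows, each an object of numbers: "tx", "ty", "tz": the shift along the world's x, y, z in m; "rx", "ry", "rz": the turn, a rotation vector about the world's x, y, z in degrees; "gripper": the opening, from -1 (shut) to 1 (fully open), so that 0 is half open. In form: [{"tx": .., "ty": .., "tz": .., "rx": .., "ry": .., "rz": .., "gripper": ..}, ...]. A call has 1 to 20 rows; each row shifts and turns the commanded pose from where the row before left it; what a row does not reach is not made up. A row lasts 1/10 s, in which the tool goes at most 50 mm and 8.59 degrees, less where a joint would pass 70% of its speed; a pose out of reach is approached as far as the arm can. A call with a gripper value outside its range is refused whole. The fingers move at their own pace and stop on an object; FORCE is the grip in N (left out, the last holds). Time passes only in rows, so rows that do not move let the fingers close. It gives the time, the measured TCP pose, the force, the opening and the grip force at its end, in the units of the state.
- ctrl.observe(): the state, without advancing time (a new reading comes with each control period).
- ctrl.snapshot(name): name is "side" or "top"; returns (picture, depth): 480x640x3 uint8, red, green, blue; 480x640 float32, m along the optical axis (not along the pixel's ray), 0 where there is no reading.
- ctrl.calibration(name): a dict with "vfov" (degrees; the focal length in pixels is half the picture's height over the tangent of half this angle, whatever the lens; pixels are square), "cx", "cy" (the principal point, pixels), "D" ([k1, k2, p1, p2, k3] as OpenCV has them; the pictures are not rectified), "eye" and "attitude" of the camera in the world. Camera axes: x right, y down, z forward; pixel columns grow to the right and rows downward; lengths in m; the calibration is good to about 2 mm. A picture is of the moment at which its call begins. calibration takes no time and is no camera call.
- ctrl.close_job(): hands the job in; it is judged then, once.
Trained networks look in the newest picture that a camera, given by its name, has taken for a name from the list of things; names that differ only in an ending like _2 or _b are one class to them, and where a whole thing is asked for, a point or a joint stands for the part that bears it (a point fixed in the world has none). Each returns a list of dicts, best first, with "score" (0 to 1); they miss things now and then, are a little off and sometimes report something else, mostly with a low value. They report only what shows in the picture. A call takes as long as a camera call. They do not tell look-alikes from the thing itself.
- ctrl.cut_out(name, camera): "region" (480x640 bool, what is visible of it).
- ctrl.spot_point(name, camera): "point" ([x, y, z] in m, in the coordinates of the camera as it stood for that picture, good to about 4 mm: a listed point, or the origin of a listed thing).
The state is a dict: "time": time; "joints": joint angles; "joint_vel": joint speeds; "tau": joint torques, N m; "tcp_pos": TCP position; "ee_rot": TCP orientation; "ft_force": force on the tool from outside, world axes, zero at the start; "wrist_torque": the same for the moment, N m; "opening": opening from 0.0 (shut) to 1.0 (fully open); "gripper_force": force on a finger pad.
Only numpy, scipy, OpenCV 4.12 (cv2) and the standard library are available. Lean on these libraries where they do the work, as an engineer would, in place of code of your own. Each camera call takes 0.05 s, during which the arm holds its last target. There are 200 camera calls.

### The job

A walnut offcut has been left inside the hollow base of the hoop stand, where fingers cannot reach; one of the base's two slots is stopped up inside and you cannot see which. Take the feeler blade by its grip, slide it gently into the slots to feel which one is open (never ram it where it jams), and with the blade push the offcut right out of the far side of the base. Then lay the blade down flat on the marble well clear of the stand, and lower the offcut into the yellow dish without dropping it in; leave the magnifier, bobbin case, tumbler and dish where they are.

Things in the scene. Friction and masses are not known exactly. Their poses are not given: they have to be found in the camera images.
- stand: Walnut hoop stand, fixed. Hollow base 94 (own x) x 96 (own y) x 44 mm high, open below; origin at the base's centre on the marble. Two slots in its +y face lead along -y into one bay, open on the -y face. Walls 10 mm; roof z 30 to 44 mm, from y -48 to +42 mm only. On the middle of the roof an upright hoop in the own x-z plane: 134 mm across, top at z 245 mm; small knob on its +y side.
- slot_near (a point): Centre of the mouth of the slot at own x -20 mm (robot's side) in the stand's +y face, 15 mm above the marble; axes as the stand's. Slot 34 mm wide, 30 mm high down to the marble. A hidden wooden tongue closes one of the two slots 26 mm in from the mouth: a blade jams there (it gives 1.5 N/mm for 8 mm, then is rigid). Which one differs each time.
- slot_far (a point): Same for the slot at own x +20 mm (away from the robot), alike in size. A 6 mm rib parts the two slots from their mouths to y +10 mm, where they join the bay. The slot without the tongue is clear right into the bay.
- bay_exit (a point): Centre of the bay's open end on the stand's -y face (y -48 mm), 15 mm above the marble; axes as the stand's. The bay is 74 mm wide and 30 mm high, with side walls and roof.
- offcut: Walnut offcut, a chunk 60 (own x) x 48 (own y) x 26 mm (z), about 50 g; origin at the centre of its underside. It starts lying in the stand's bay under the roof, near the middle line, its axes about as the stand's, spanning the inner ends of both slots. Pushed off-centre it turns as it slides.
- blade: Feeler blade, about 140 g: a wooden grip block 40 (own x) x 20 (own y) x 50 mm high standing upright, from whose front a flat steel strip 160 mm long, 26 mm wide and 5 mm thick runs along own +x, flush with the underside. Origin at the centre of the grip's underside; the whole lies flat on the marble at the start. Pinch the grip across its 20 mm from above.
- blade_tip (a point): Middle of the strip's front end, 180 mm along own +x from the blade's origin, 2.5 mm above its underside. Axes as the blade's.
- dish: Yellow ceramic dish, round, loose, 36 mm high, rim 160 mm across outside, flat inner floor about 110 mm across, 6 mm above the marble. Origin at the centre of its underside.
- tumbler: Empty glass tumbler, 72 mm across, 100 mm high, standing; bystander. Origin at the centre of its foot.
- magnifier: Stainless magnifier: round foot 90 mm across, a short arm 130 mm high with a horizontal 84 mm lens ring centred 68 mm to own +y; bystander. Origin at the centre of the foot's underside.
- bobbin_case: Flat hard plastic bobbin case 85 x 125 x 36 mm; bystander. Origin at the centre of its underside.
Mind the look-alikes: they are no part of the job. What is meant by the blade is not pink, and is the larger of those in its own colour.

How it is judged:
By the outcome, as a careful person would: the job done as asked, in the order asked, and still so for the second after the job is handed in, with the robot touching nothing.
It also fails if it takes over 67 s, if anything falls off the work surface, if the arm or the gripper's body presses on something with over 40 N, if the wrist force passes 120 N, or if a joint passes its speed limit or range.

## Working session

There is one attempt and no reset: what is moved stays moved. The work goes in short steps, Python scripts to look and compute and a shell command to move; the robot and the scene stay as the last step left them, time stands still between calls to the robot, and variables do not carry over. Pictures are saved under pics/ and viewed, at most 10 in all, crops included, and the job is handed in when it is done.

```bash
ls; mkdir -p pics; cat > h.py <<'E'
import numpy as np, cv2
from bench import ctrl
from scipy.spatial.transform import Rotation as R
def cal(n):
    c=ctrl.calibration(n); f=240/np.tan(np.radians(c["vfov"])/2)
    K=np.array([[f,0,c["cx"]],[0,f,c["cy"]],[0,0,1]]); a=np.array(c["attitude"])
    M=a if a.shape==(3,3) else R.from_quat(a).as_matrix()
    return K,np.array(c["D"],float),np.array(c["eye"]),M
def w(n,p):
    K,D,e,M=cal(n); return M@np.array(p)+e
def cloud(n,depth,mask):
    K,D,e,M=cal(n); v,u=np.nonzero(mask&(depth>0))
    q=cv2.undistortPoints(np.stack([u,v],1).astype(np.float64)[:,None],K,D)[:,0]
    d=depth[v,u][:,None]; return (np.hstack([q,np.ones_like(d)])*d)@M.T+e
def proj(n,P):
    K,D,e,M=cal(n); return cv2.projectPoints(((np.atleast_2d(P)-e)@M),np.zeros(3),np.zeros(3),K,D)[0][:,0]
def save(n,name):
    im,d=ctrl.snapshot(n); cv2.imwrite(f"pics/{name}.png",im[:,:,::-1]); return im,d
E
python3 - <<'E'
from h import *
print(ctrl.calibration("top")); print(ctrl.calibration("side")); print(ctrl.grasp_offset)
for c in ("top","side"):
    im,d=save(c,c+"0"); np.save(f"pics/{c}d",d)
    for n in ("stand","slot_near","slot_far","bay_exit","offcut","blade","blade_tip","dish","tumbler","magnifier","bobbin_case"):
        for r in ctrl.spot_point(n,c)[:3]:
            p=w(c,r["point"]); print(c,n,round(r["score"],2),p.round(3),proj(c,p).round()[0])
E
```

```text
pics
{'vfov': 43.53882912965433, 'cx': 324.62772701105587, 'cy': 242.03727623143794, 'D': array([-0.06414482,  0.        ,  0.        ,  0.        ,  0.        ]), 'eye': array([0.25909795, 0.02405968, 1.48376594]), 'attitude': array([ 0.7348522 , -0.66992403,  0.07187041, -0.07764458])}
{'vfov': 55.75227879493325, 'cx': 318.83756950088554, 'cy': 246.3475969940139, 'D': array([-0.00213572,  0.        ,  0.        ,  0.        ,  0.        ]), 'eye': array([ 0.12436289, -0.57904197,  0.60289269]), 'attitude': array([ 0.85625992, -0.25455297,  0.13815051, -0.42771037])}
0.0187
top slot_near 0.82 [0.549 0.047 0.016] [325. 252.]
top slot_far 0.82 [0.586 0.062 0.014] [321. 237.]
top slot_far 0.42 [0.484 0.183 0.001] [269. 273.]
top bay_exit 0.95 [ 0.595 -0.04   0.015] [362. 237.]
top blade 0.97 [0.361 0.439 0.003] [160. 313.]
top blade 0.68 [0.435 0.363 0.001] [195. 286.]
top blade 0.57 [0.663 0.287 0.001] [236. 201.]
top blade_tip 0.96 [0.431 0.549 0.008] [121. 280.]
top blade_tip 0.72 [0.484 0.185 0.   ] [268. 274.]
top blade_tip 0.72 [0.667 0.465 0.004] [168. 193.]
top dish 0.65 [ 0.47
[... 384 characters left out ...]
2] [358. 273.]
side offcut 0.6 [ 0.584 -0.016  0.004] [347. 271.]
side blade 0.86 [ 0.44   0.362 -0.004] [210. 211.]
side blade 0.71 [ 0.658  0.282 -0.005] [302. 201.]
side blade 0.66 [ 0.356  0.444 -0.002] [166. 205.]
side blade_tip 0.88 [0.485 0.182 0.002] [260. 239.]
side blade_tip 0.55 [0.666 0.462 0.003] [271. 171.]
side blade_tip 0.51 [ 0.437  0.549 -0.001] [182. 180.]
side dish 0.57 [ 0.472 -0.343 -0.002] [418. 418.]
side tumbler 0.59 [ 0.674 -0.209  0.002] [447. 311.]
side tumbler 0.29 [ 0.476 -0.346 -0.002] [421. 419.]
side magnifier 0.96 [ 0.771  0.189 -0.001] [358. 204.]
side magnifier 0.52 [ 0.591 -0.036  0.016] [356. 270.]
side bobbin_case 0.69 [ 0.764 -0.051 -0.001] [423. 253.]
```

View pics/top0.png

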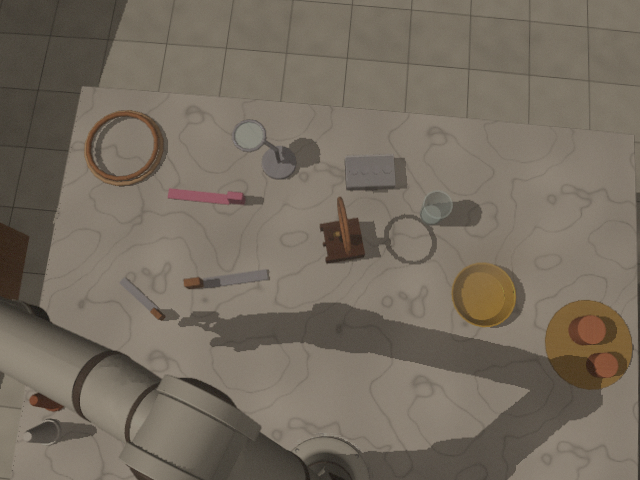

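View pics/side0.png

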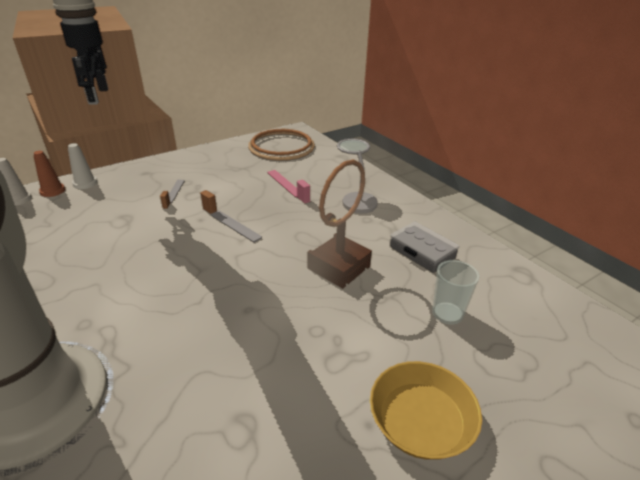

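The top view shows the wanted blade (grip at pixel 193,283, tip at 269,274), the smaller grey one at (140,298) and the pink one at (205,196). The stand is at (343,240), the tumbler at (436,208) and the dish at (484,295). The side view agrees, and the ring beside the stand is only the hoop's shadow. Next I'll refine the blade and stand poses from the saved depth.

```bash
python3 - <<'E'
from h import *
for c in ("top","side"):
    d=np.load(f"pics/{c}d.npy"); P=cloud(c,d,d>0)
    def box(name,ctr,r,z0,z1):
        m=(np.hypot(P[:,0]-ctr[0],P[:,1]-ctr[1])<r)&(P[:,2]>z0)&(P[:,2]<z1); q=P[m]
        if len(q)<5: print(c,name,len(q));return
        (x,y),s,a=cv2.minAreaRect(q[:,:2].astype(np.float32)*1000)
        print(c,name,len(q),(round(x),round(y)),np.round(s,1),round(a,1),"z",np.median(q[:,2]).round(4))
    box("roof",(.58,.007),.08,.038,.050)
    box("griptop",(.437,.3625),.045,.04,.06)
    box("strip",(.461,.27),.1,.0025,.012)
    box("table",(.55,.25),.04,-.02,.02)
    box("dish",(.474,-.345),.1,.03,.045)
s=ctrl.observe(); print(s["time"],s["ee_rot"],R.from_quat(s["ee_rot"]).as_matrix().round(2).tolist())
E
```

```text
top roof 965 (579, 9) [96.2 95.8] 15.4 z 0.0446
top griptop 150 (441, 360) [20.3 40.4] 12.4 z 0.0512
top strip 2028 (461, 269) [197.8 194.8] 7.9 z 0.0047
top table 770 (550, 249) [78.2 78.3] 74.1 z 0.0011
top dish 626 (477, -346) [156.3 158.3] 89.0 z 0.0355
side roof 1221 (578, 8) [98.1 97.7] 15.3 z 0.0427
side griptop 105 (438, 358) [21.  42.5] 14.3 z 0.0476
side strip 420 (458, 273) [177.2  74.8] 87.1 z 0.0038
side table 461 (550, 249) [78.3 77. ] 44.0 z -0.0015
side dish 1447 (474, -346) [158.6 157.5] 74.2 z 0.0342
1.2 [ 2.28345016e-01  9.73580276e-01  2.36878863e-05 -1.59196927e-05] [[-0.9, 0.44, -0.0], [0.44, 0.9, 0.0], [0.0, 0.0, -1.0]]
```

```bash
python3 -m handwheel '[{"tx":0.025,"ty":-0.037,"rz":-8.4,"gripper":1},{"tx":0.025,"ty":-0.037,"rz":-8.4,"gripper":1},{"tx":0.025,"ty":-0.037,"rz":-8.4,"gripper":1},{"tx":0.025,"ty":-0.037,"rz":-8.4,"gripper":1},{"tx":0.025,"ty":-0.037,"rz":-8.4,"gripper":1},{"tx":0.025,"ty":-0.038,"rz":-8.0,"tz":-0.03,"gripper":1},{"tz":-0.04,"gripper":1},{"tz":-0.03,"gripper":1},{"gripper":1},{"gripper":1}]' 60; python3 - <<'E'
from h import *
save("side","s1")
m=R.from_quat(ctrl.observe()["ee_rot"]).as_matrix(); print(np.degrees(np.arctan2(m[1,1],m[0,1])),m[:,2])
E
```

```text
63.601988073615985 [-3.03860085e-05  2.64154459e-05 -9.99999999e-01]schema error: expected keys tx, ty, tz, rx, ry, rz, gripper
```

View pics/s1.png

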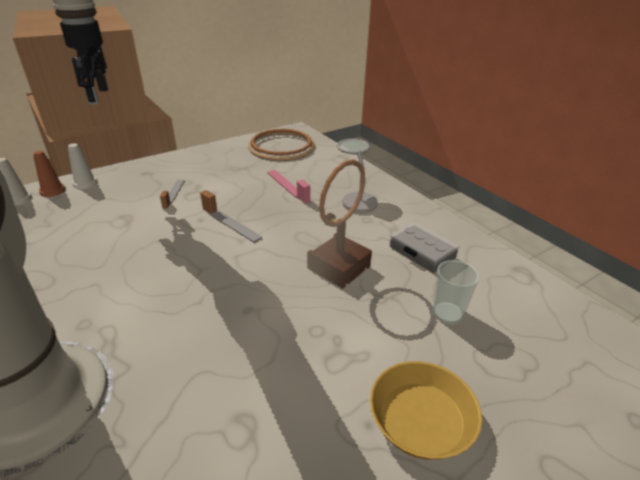

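The call was refused because every row needs all seven keys, and the picture shows nothing has moved. I'll send it again in full form.

```bash
python3 -m handwheel '[{"tx":0.025,"ty":-0.037,"tz":0,"rx":0,"ry":0,"rz":-8.3,"gripper":1},{"tx":0.025,"ty":-0.037,"tz":0,"rx":0,"ry":0,"rz":-8.3,"gripper":1},{"tx":0.025,"ty":-0.037,"tz":0,"rx":0,"ry":0,"rz":-8.3,"gripper":1},{"tx":0.025,"ty":-0.037,"tz":0,"rx":0,"ry":0,"rz":-8.3,"gripper":1},{"tx":0.025,"ty":-0.037,"tz":0,"rx":0,"ry":0,"rz":-8.3,"gripper":1},{"tx":0.025,"ty":-0.038,"tz":-0.03,"rx":0,"ry":0,"rz":-8.1,"gripper":1},{"tx":0,"ty":0,"tz":-0.04,"rx":0,"ry":0,"rz":0,"gripper":1},{"tx":0,"ty":0,"tz":-0.03,"rx":0,"ry":0,"rz":0,"gripper":1},{"tx":0,"ty":0,"tz":0,"rx":0,"ry":0,"rz":0,"gripper":1},{"tx":0,"ty":0,"tz":0,"rx":0,"ry":0,"rz":0,"gripper":1}]' 60; python3 - <<'E'
from h import *
save("side","s2")
m=R.from_quat(ctrl.observe()["ee_rot"]).as_matrix(); print(np.degrees(np.arctan2(m[1,1],m[0,1])),m[:,2])
E
```

```text
time: 2.25
tcp_pos: [0.4368, 0.3627, 0.1341]
ee_rot: [0.615, 0.788, -0.0, -0.0]
ft_force: [0.3, -0.4, 0.3]
opening: 1.0
gripper_force: 0.0
14.04701465478563 [ 0.00124141  0.00152055 -0.99999807]
```

View pics/s2.png

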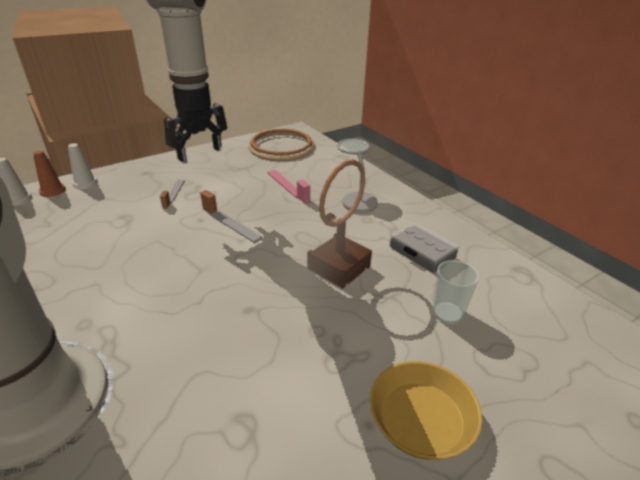

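The gripper (pixel 195,130) hangs over the blade's grip (208,200) with its fingers across it. I'll go down and pinch.

```bash
python3 -m handwheel '[{"tx":0.002,"ty":-0.003,"tz":-0.04,"rx":0,"ry":0,"rz":0,"gripper":1},{"tx":0,"ty":0,"tz":-0.04,"rx":0,"ry":0,"rz":0,"gripper":1},{"tx":0,"ty":0,"tz":-0.025,"rx":0,"ry":0,"rz":0,"gripper":1},{"tx":0,"ty":0,"tz":-0.012,"rx":0,"ry":0,"rz":0,"gripper":1},{"tx":0,"ty":0,"tz":0,"rx":0,"ry":0,"rz":0,"gripper":-1},{"tx":0,"ty":0,"tz":0,"rx":0,"ry":0,"rz":0,"gripper":-1},{"tx":0,"ty":0,"tz":0,"rx":0,"ry":0,"rz":0,"gripper":-1},{"tx":0,"ty":0,"tz":0,"rx":0,"ry":0,"rz":0,"gripper":-1},{"tx":0,"ty":0,"tz":0,"rx":0,"ry":0,"rz":0,"gripper":-1},{"tx":0,"ty":0,"tz":0,"rx":0,"ry":0,"rz":0,"gripper":-1},{"tx":0,"ty":0,"tz":0,"rx":0,"ry":0,"rz":0,"gripper":-1},{"tx":0,"ty":0,"tz":0,"rx":0,"ry":0,"rz":0,"gripper":-1}]' 60
```

```text
time: 3.5
tcp_pos: [0.4399, 0.3602, 0.0183]
ee_rot: [0.616, 0.788, 0.001, 0.0]
ft_force: [-0.4, 0.6, 6.1]
opening: 0.224
gripper_force: 59.5
```

```bash
python3 -m handwheel '[{"tx":0,"ty":0,"tz":0.005,"rx":0,"ry":0,"rz":0,"gripper":-1},{"tx":0.013,"ty":-0.027,"tz":0,"rx":0,"ry":0,"rz":1.3,"gripper":-1},{"tx":0.013,"ty":-0.027,"tz":0,"rx":0,"ry":0,"rz":0,"gripper":-1},{"tx":0.013,"ty":-0.027,"tz":0,"rx":0,"ry":0,"rz":0,"gripper":-1},{"tx":0.013,"ty":-0.027,"tz":0,"rx":0,"ry":0,"rz":0,"gripper":-1},{"tx":0,"ty":0,"tz":0,"rx":0,"ry":0,"rz":0,"gripper":-1},{"tx":0,"ty":0,"tz":0,"rx":0,"ry":0,"rz":0,"gripper":-1}]'; cat >> h.py <<'E'
O=np.array([.579,.008]); X=np.array([np.cos(np.radians(15.4)),np.sin(np.radians(15.4))]); Y=np.array([-X[1],X[0]])
def st(p): return np.array([(np.array(p)[:2]-O)@X,(np.array(p)[:2]-O)@Y])*1000
def yaw():
    m=R.from_quat(ctrl.observe()["ee_rot"]).as_matrix(); return np.degrees(np.arctan2(m[1,1],m[0,1]))
E
python3 - <<'E'
from h import *
s=ctrl.observe(); print("tcp stand",st(s["tcp_pos"]),yaw())
for c in("top","side"):
    im,d=save(c,c+"3")
    for r in ctrl.spot_point("blade_tip",c)[:3]:
        p=w(c,r["point"]); print(c,r["score"],p.round(4),"stand",st(p).round(1))
    P=cloud(c,d,d>0); q=np.array([((P[:,0]-O[0])*X[0]+(P[:,1]-O[1])*X[1]),((P[:,0]-O[0])*Y[0]+(P[:,1]-O[1])*Y[1])])*1000
    for lo in(75,95,115,135,155,175):
        m=(abs(q[0]+20)<30)&(q[1]>lo)&(q[1]<lo+20)&(P[:,2]>.0045)&(P[:,2]<.02)
        if m.sum()>3: print(c,lo,m.sum(),np.percentile(q[0][m],[2,50,98]).round(1),"miny",q[1][m].min().round(1),"z",np.median(P[m,2]).round(4))
E
```

```text
time: 4.2
tcp_pos: [0.4913, 0.2503, 0.0219]
ee_rot: [0.608, 0.794, -0.0, 0.0]
ft_force: [-0.1, 1.4, -1.7]
opening: 0.223
gripper_force: 58.6
tcp stand [-20.18511175 256.86339501] 15.15567879285368
top 0.76 [0.6644 0.4631 0.0039] stand [203.2 416.1]
top 0.62 [0.539  0.0749 0.0035] stand [-20.8  75.1]
top 0.6 [0.4322 0.5485 0.0044] stand [  2. 560.]
top 75 78 [-47.7 -24.   -4.6] miny 75.1 z 0.0088
top 95 96 [-44.6 -22.2   0.6] miny 95.3 z 0.0088
top 115 91 [-42.3 -21.9   1.5] miny 115.4 z 0.0095
top 135 91 [-40.6 -21.7   4.2] miny 135.5 z 0.0081
top 155 94 [-44.2 -21.    8.3] miny 155.6 z 0.0094
top 175 89 [-47.6 -22.    6.3] miny 175.1 z 0.0096
side 0.75 [0.5425 0.0795 0.0061] stand [-16.2  78.6]
side 0.64 [0.6678 0.4659 0.0013] stand [207.2 417.9]
side 0.57 [ 0.4358  0.5493 -0.0027] stand [  5.7 559.9]
side 75 57 [-37.3 -24.4 -11.7] miny 80.3 z 0.0071
side 95 74 [-37.4 -24.9 -10.1] miny 95.7 z 0.0072
side 115 67 [-36.7 -24.  -10.3] miny 115.3 z 0.0071
side 135 68 [-36.4 -23.4 -11. ] miny 135.5 z 0.0069
side 155 63 [-36.6 -23.6 -10.9] miny 155.0 z 0.0073
side 175 63 [-36.4 -22.9  -9.7] miny 175.1 z 0.0072
```

View pics/top3.png

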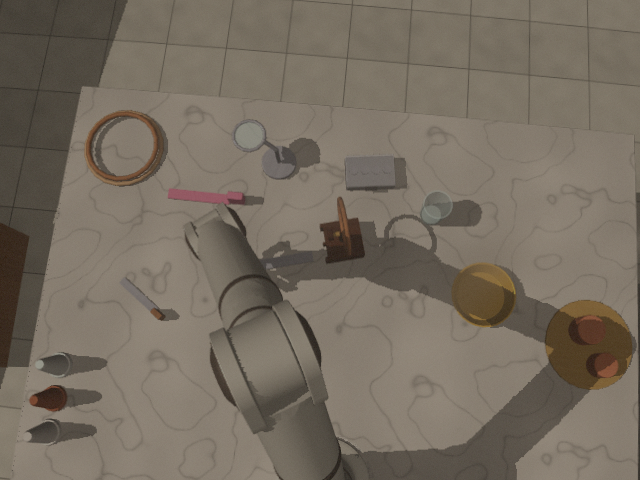

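The strip shows at pixels (268,264) to (318,257), pointing at the near slot. Its tip is about 28 mm short of the mouth and 3 mm to the robot's side. I'll trim that and feel in.

```bash
python3 -m handwheel '[{"tx":0.001,"ty":0,"tz":0,"rx":0,"ry":0,"rz":0.7,"gripper":-1},{"tx":0.0021,"ty":-0.0077,"tz":0,"rx":0,"ry":0,"rz":0,"gripper":-1},{"tx":0.0021,"ty":-0.0077,"tz":0,"rx":0,"ry":0,"rz":0,"gripper":-1},{"tx":0.0021,"ty":-0.0077,"tz":0,"rx":0,"ry":0,"rz":0,"gripper":-1},{"tx":0.0021,"ty":-0.0077,"tz":0,"rx":0,"ry":0,"rz":0,"gripper":-1},{"tx":0.0011,"ty":-0.0039,"tz":0,"rx":0,"ry":0,"rz":0,"gripper":-1}]'; python3 -m handwheel '[{"tx":0.0011,"ty":-0.0039,"tz":0,"rx":0,"ry":0,"rz":0,"gripper":-1},{"tx":0.0011,"ty":-0.0039,"tz":0,"rx":0,"ry":0,"rz":0,"gripper":-1},{"tx":0,"ty":0,"tz":0,"rx":0,"ry":0,"rz":0,"gripper":-1}]'; python3 -c "
from h import *; print(st(ctrl.observe()['tcp_pos']),yaw())"
```

```text
time: 5.0
tcp_pos: [0.5019, 0.2149, 0.0217]
ee_rot: [0.603, 0.798, -0.0, 0.0]
ft_force: [0.3, 0.2, -1.2]
opening: 0.223
gripper_force: 58.6
time: 5.3
tcp_pos: [0.5038, 0.2081, 0.0218]
ee_rot: [0.602, 0.798, -0.0, 0.0]
ft_force: [0.0, -0.6, -2.0]
opening: 0.228
gripper_force: 58.6
[-19.34620188 212.90096136] 15.952716332653935
```

```bash
for i in 1; do python3 -m handwheel '[{"tx":0.0011,"ty":-0.0039,"tz":0,"rx":0,"ry":0,"rz":0,"gripper":-1},{"tx":0.0011,"ty":-0.0039,"tz":0,"rx":0,"ry":0,"rz":0,"gripper":-1},{"tx":0,"ty":0,"tz":0,"rx":0,"ry":0,"rz":0,"gripper":-1}]' | sed -n 2,4p; done;  python3 -m handwheel '[{"tx":0.0008,"ty":-0.0029,"tz":0,"rx":0,"ry":0,"rz":0,"gripper":-1},{"tx":0,"ty":0,"tz":0,"rx":0,"ry":0,"rz":0,"gripper":-1}]' | sed -n 2,4p;  python3 -c "
from h import *; print(st(ctrl.observe()['tcp_pos']),yaw())"
```

```text
tcp_pos: [0.506, 0.2002, 0.0217]
ee_rot: [0.602, 0.798, -0.0, 0.0]
ft_force: [0.3, -0.4, -1.4]
tcp_pos: [0.5067, 0.1977, 0.0217]
ee_rot: [0.602, 0.799, -0.0, 0.0]
ft_force: [0.0, -0.3, -1.1]
[-19.28855561 202.06226947] 15.977264362563822
```

```bash
python3 -m handwheel '[{"tx":0.0008,"ty":-0.0029,"tz":0,"rx":0,"ry":0,"rz":0,"gripper":-1},{"tx":0,"ty":0,"tz":0,"rx":0,"ry":0,"rz":0,"gripper":-1}]' | sed -n 2,4p;  python3 -m handwheel '[{"tx":0.0005,"ty":-0.002,"tz":0,"rx":0,"ry":0,"rz":0,"gripper":-1},{"tx":0,"ty":0,"tz":0,"rx":0,"ry":0,"rz":0,"gripper":-1},{"tx":0,"ty":0,"tz":0,"rx":0,"ry":0,"rz":0,"gripper":-1}]' | sed -n 2,4p;  python3 -c "
from h import *; print(st(ctrl.observe()['tcp_pos']),yaw())"
```

```text
tcp_pos: [0.5075, 0.1948, 0.0218]
ee_rot: [0.602, 0.799, -0.0, 0.0]
ft_force: [0.1, 0.5, -1.6]
tcp_pos: [0.5079, 0.1932, 0.0218]
ee_rot: [0.602, 0.799, 0.0, -0.0]
ft_force: [-0.0, -0.4, -1.4]
[-19.32413366 197.46531046] 15.995516514810763
```

```bash
python3 -m handwheel '[{"tx":0.0008,"ty":-0.0029,"tz":0,"rx":0,"ry":0,"rz":0,"gripper":-1},{"tx":0,"ty":0,"tz":0,"rx":0,"ry":0,"rz":0,"gripper":-1}]' | sed -n 2,4p;  python3 -m handwheel '[{"tx":0.0005,"ty":-0.002,"tz":0,"rx":0,"ry":0,"rz":0,"gripper":-1},{"tx":0,"ty":0,"tz":0,"rx":0,"ry":0,"rz":0,"gripper":-1},{"tx":0,"ty":0,"tz":0,"rx":0,"ry":0,"rz":0,"gripper":-1}]' | sed -n 2,4p;  python3 - <<'E'
from h import *; print(st(ctrl.observe()['tcp_pos']),yaw())
for c in("top","side"):
    im,d=save(c,c+"4")
    P=cloud(c,d,d>0); q=np.array([((P[:,0]-O[0])*X[0]+(P[:,1]-O[1])*X[1]),((P[:,0]-O[0])*Y[0]+(P[:,1]-O[1])*Y[1])])*1000
    for lo in(50,65,80,95,110,125):
        m=(abs(q[0]+20)<22)&(q[1]>lo)&(q[1]<lo+15)&(P[:,2]>.0055)&(P[:,2]<.014)
        if m.sum()>3: print(c,lo,m.sum(),np.percentile(q[0][m],[2,50,98]).round(1),"z",np.median(P[m,2]).round(4))
    for r in ctrl.spot_point("offcut",c)[:2]: print(c,r["score"],st(w(c,r["point"])))
E
```

```text
tcp_pos: [0.5089, 0.1898, 0.0218]
ee_rot: [0.602, 0.798, -0.0, 0.0]
ft_force: [0.1, -0.7, -1.5]
tcp_pos: [0.5093, 0.1883, 0.0218]
ee_rot: [0.602, 0.799, 0.0, -0.0]
ft_force: [-0.7, -0.5, -1.5]
[-19.34261367 192.31012748] 15.989417923134402
top 50 55 [-40.9 -19.3  -4.3] z 0.0091
top 65 50 [-38.7 -18.5  -7.2] z 0.0082
top 80 59 [-35.8 -20.1  -0.8] z 0.0086
top 95 54 [-34.8 -20.7  -2.8] z 0.0089
top 110 55 [-34.9 -19.7  -1.5] z 0.0092
top 125 12 [-23.6 -12.   -7.3] z 0.0091
top 0.6 [  1.59206161 -48.12686725]
top 0.52 [1.78449129 4.12895849]
side 65 26 [-34.7 -27.3 -15.8] z 0.0072
side 80 49 [-34.8 -21.1  -8.2] z 0.0074
side 95 47 [-33.6 -21.   -8.2] z 0.0072
side 110 50 [-33.9 -22.1  -8.7] z 0.0071
side 125 48 [-34.4 -21.4  -8.1] z 0.0071
side 0.71 [ -2.11787691 -25.14725131]
side 0.51 [ 0.74704699 -0.2285636 ]
```

The near slot is open: the blade is about 36 mm in with no force. I'll swing the blade 6° toward the middle line so it pushes near the offcut's centre, then advance gently.

```bash
python3 -m handwheel '[{"tx":-0.004,"ty":-0.0013,"tz":0,"rx":0,"ry":0,"rz":1.5,"gripper":-1},{"tx":-0.004,"ty":-0.0013,"tz":0,"rx":0,"ry":0,"rz":1.5,"gripper":-1},{"tx":-0.004,"ty":-0.0014,"tz":0,"rx":0,"ry":0,"rz":1.5,"gripper":-1},{"tx":-0.004,"ty":-0.0014,"tz":0,"rx":0,"ry":0,"rz":1.5,"gripper":-1},{"tx":0,"ty":0,"tz":0,"rx":0,"ry":0,"rz":0,"gripper":-1},{"tx":0,"ty":0,"tz":0,"rx":0,"ry":0,"rz":0,"gripper":-1}]' | sed -n 2,4p;  python3 -m handwheel '[{"tx":0.0015,"ty":-0.0037,"tz":0,"rx":0,"ry":0,"rz":0,"gripper":-1},{"tx":0.0015,"ty":-0.0037,"tz":0,"rx":0,"ry":0,"rz":0,"gripper":-1},{"tx":0.0015,"ty":-0.0037,"tz":0,"rx":0,"ry":0,"rz":0,"gripper":-1},{"tx":0,"ty":0,"tz":0,"rx":0,"ry":0,"rz":0,"gripper":-1}]' | sed -n 2,4p;  python3 -c "
from h import *; print(st(ctrl.observe()['tcp_pos']),yaw())"
```

```text
tcp_pos: [0.4933, 0.1829, 0.0219]
ee_rot: [0.559, 0.829, 0.0, 0.0]
ft_force: [0.5, -0.7, -1.6]
tcp_pos: [0.4982, 0.1707, 0.0217]
ee_rot: [0.56, 0.829, -0.0, 0.0]
ft_force: [-0.1, 0.0, -1.2]
[-34.67433792 178.34740731] 21.914757457150507
```

```bash
python3 -m handwheel '[{"tx":0.0015,"ty":-0.0037,"tz":0,"rx":0,"ry":0,"rz":0,"gripper":-1},{"tx":0.0015,"ty":-0.0037,"tz":0,"rx":0,"ry":0,"rz":0,"gripper":-1},{"tx":0.0015,"ty":-0.0037,"tz":0,"rx":0,"ry":0,"rz":0,"gripper":-1},{"tx":0.0015,"ty":-0.0037,"tz":0,"rx":0,"ry":0,"rz":0,"gripper":-1},{"tx":0.0015,"ty":-0.0037,"tz":0,"rx":0,"ry":0,"rz":0,"gripper":-1},{"tx":0,"ty":0,"tz":0,"rx":0,"ry":0,"rz":0,"gripper":-1}]' | sed -n 2,4p;  python3 -m handwheel '[{"tx":0.0015,"ty":-0.0037,"tz":0,"rx":0,"ry":0,"rz":0,"gripper":-1},{"tx":0.0015,"ty":-0.0037,"tz":0,"rx":0,"ry":0,"rz":0,"gripper":-1},{"tx":0.0015,"ty":-0.0037,"tz":0,"rx":0,"ry":0,"rz":0,"gripper":-1},{"tx":0.0015,"ty":-0.0037,"tz":0,"rx":0,"ry":0,"rz":0,"gripper":-1},{"tx":0,"ty":0,"tz":0,"rx":0,"ry":0,"rz":0,"gripper":-1}]' | sed -n 2,4p;  python3 - <<'E'
from h import *; print(st(ctrl.observe()['tcp_pos']),yaw())
for c in("top","side"):
    im,d=save(c,c+"5"); P=cloud(c,d,d>0); q=((P[:,:2]-O)@np.array([X,Y]).T)*1000
    m=(abs(q[:,0])<60)&(q[:,1]<-52)&(q[:,1]>-140)&(P[:,2]>.015)&(P[:,2]<.034)
    if m.sum()>5: print(c,m.sum(),q[m].min(0),q[m].max(0),cv2.minAreaRect(q[m].astype(np.float32)),np.median(P[m,2]))
E
```

```text
tcp_pos: [0.5056, 0.1524, 0.0218]
ee_rot: [0.56, 0.829, -0.0, 0.0]
ft_force: [0.9, 0.3, -0.7]
tcp_pos: [0.5116, 0.1376, 0.0218]
ee_rot: [0.56, 0.829, -0.0, 0.0]
ft_force: [0.5, -0.2, -1.9]
[-30.56483463 142.84142508] 21.936497174957427
top 268 [-24.83176492 -83.63384085] [ 38.69884098 -52.25067235] ((7.506593704223633, -64.30548858642578), (60.285789489746094, 31.787872314453125), 9.490185737609863) 0.026689793153931718
side 369 [-26.74365351 -85.75528165] [ 37.84324098 -52.14740434] ((6.130615234375, -64.09835815429688), (61.9322509765625, 34.319175720214844), 10.717730522155762) 0.02431767290943776
```

The offcut is coming out, turned about 10°. I'll keep pushing.

```bash
python3 -m handwheel '[{"tx":0.0015,"ty":-0.0037,"tz":0,"rx":0,"ry":0,"rz":0,"gripper":-1},{"tx":0.0015,"ty":-0.0037,"tz":0,"rx":0,"ry":0,"rz":0,"gripper":-1},{"tx":0.0015,"ty":-0.0037,"tz":0,"rx":0,"ry":0,"rz":0,"gripper":-1},{"tx":0.0015,"ty":-0.0037,"tz":0,"rx":0,"ry":0,"rz":0,"gripper":-1},{"tx":0.0015,"ty":-0.0037,"tz":0,"rx":0,"ry":0,"rz":0,"gripper":-1},{"tx":0,"ty":0,"tz":0,"rx":0,"ry":0,"rz":0,"gripper":-1}]' | sed -n 2,4p;  python3 -m handwheel '[{"tx":0.0015,"ty":-0.0037,"tz":0,"rx":0,"ry":0,"rz":0,"gripper":-1},{"tx":0.0015,"ty":-0.0037,"tz":0,"rx":0,"ry":0,"rz":0,"gripper":-1},{"tx":0.0015,"ty":-0.0037,"tz":0,"rx":0,"ry":0,"rz":0,"gripper":-1},{"tx":0.0015,"ty":-0.0037,"tz":0,"rx":0,"ry":0,"rz":0,"gripper":-1},{"tx":0.0015,"ty":-0.0037,"tz":0,"rx":0,"ry":0,"rz":0,"gripper":-1},{"tx":0,"ty":0,"tz":0,"rx":0,"ry":0,"rz":0,"gripper":-1}]' | sed -n 2,4p;  python3 - <<'E'
from h import *; print(st(ctrl.observe()['tcp_pos']),yaw())
for c in("top","side"):
    im,d=save(c,c+"6"); P=cloud(c,d,d>0); q=((P[:,:2]-O)@np.array([X,Y]).T)*1000
    m=(abs(q[:,0])<70)&(q[:,1]<-52)&(q[:,1]>-150)&(P[:,2]>.015)&(P[:,2]<.034)
    if m.sum()>5: print(c,m.sum(),q[m].min(0),q[m].max(0),cv2.minAreaRect(q[m].astype(np.float32)),np.median(P[m,2]))
E
```

```text
tcp_pos: [0.5191, 0.1191, 0.0218]
ee_rot: [0.56, 0.829, -0.0, 0.0]
ft_force: [-0.3, -0.3, -0.9]
tcp_pos: [0.5266, 0.1006, 0.0218]
ee_rot: [0.56, 0.829, -0.0, 0.0]
ft_force: [-0.1, -0.5, -1.3]
[-25.95004412 103.15496453] 21.932609756648784
top 470 [ -21.64251162 -127.21249045] [ 47.88594636 -61.78402568] ((12.025131225585938, -88.20313262939453), (60.643646240234375, 64.64530181884766), 19.562646865844727) 0.026606994881523294
side 563 [ -22.05891505 -127.26234746] [ 48.33640278 -66.47400061] ((12.419267654418945, -95.88311767578125), (61.48081970214844, 47.95854568481445), 19.449628829956055) 0.024370325819278227
```

View pics/side6.png

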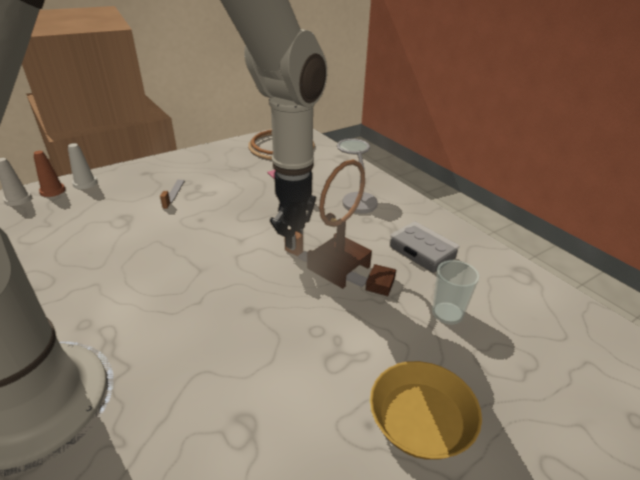

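The side view shows the offcut (pixel 380,279) fully out on the far side, about 18 mm past the face, and the blade still through the base. I'll draw the blade straight back and lay it down well clear.

```bash
python3 -m handwheel '[{"tx":-0.0037,"ty":0.0093,"tz":0,"rx":0,"ry":0,"rz":0,"gripper":-1},{"tx":-0.0073,"ty":0.0186,"tz":0,"rx":0,"ry":0,"rz":0,"gripper":-1},{"tx":-0.0073,"ty":0.0186,"tz":0,"rx":0,"ry":0,"rz":0,"gripper":-1},{"tx":-0.0073,"ty":0.0186,"tz":0,"rx":0,"ry":0,"rz":0,"gripper":-1},{"tx":-0.0073,"ty":0.0186,"tz":0,"rx":0,"ry":0,"rz":0,"gripper":-1},{"tx":-0.0073,"ty":0.0186,"tz":0,"rx":0,"ry":0,"rz":0,"gripper":-1},{"tx":-0.0073,"ty":0.0186,"tz":0,"rx":0,"ry":0,"rz":0,"gripper":-1},{"tx":-0.0073,"ty":0.0186,"tz":0,"rx":0,"ry":0,"rz":0,"gripper":-1},{"tx":-0.0073,"ty":0.0186,"tz":0,"rx":0,"ry":0,"rz":0,"gripper":-1},{"tx":-0.011,"ty":0.028,"tz":0,"rx":0,"ry":0,"rz":0,"gripper":-1},{"tx":-0.011,"ty":0.028,"tz":0,"rx":0,"ry":0,"rz":0,"gripper":-1},{"tx":-0.0073,"ty":0.0186,"tz":0,"rx":0,"ry":0,"rz":0,"gripper":-1},{"tx":-0.0037,"ty":0.0093,"tz":0,"rx":0,"ry":0,"rz":0,"gripper":-1},{"tx":0,"ty":0,"tz":-0.001,"rx":0,"ry":0,"rz":0,"gripper":-1},{"tx":0,"ty":0,"tz":-0.001,"rx":0,"ry":0,"rz":0,"gripper":-1},{"tx":0,"ty":0,"tz":-0.001,"rx":0,"ry":0,"rz":0,"gripper":-1},{"tx":0,"ty":0,"tz":0,"rx":0,"ry":0,"rz":0,"gripper":-1},{"tx":0,"ty":0,"tz":0,"rx":0,"ry":0,"rz":0,"gripper":-1}]'
```

```text
time: 12.3
tcp_pos: [0.4316, 0.3425, 0.0187]
ee_rot: [0.56, 0.829, -0.0, 0.0]
ft_force: [-0.6, -0.3, -2.0]
opening: 0.228
gripper_force: 58.6
```

```bash
python3 -m handwheel '[{"tx":0,"ty":0,"tz":-0.001,"rx":0,"ry":0,"rz":0,"gripper":-1},{"tx":0,"ty":0,"tz":0,"rx":0,"ry":0,"rz":0,"gripper":-1},{"tx":0,"ty":0,"tz":0,"rx":0,"ry":0,"rz":0,"gripper":-1}]'
```

```text
time: 12.6
tcp_pos: [0.4317, 0.343, 0.0183]
ee_rot: [0.56, 0.829, -0.0, 0.0]
ft_force: [-1.0, -1.7, 6.4]
opening: 0.227
gripper_force: 59.3
```

```bash
python3 -m handwheel '[{"tx":0,"ty":0,"tz":0,"rx":0,"ry":0,"rz":0,"gripper":0.2},{"tx":0,"ty":0,"tz":0,"rx":0,"ry":0,"rz":0,"gripper":0.2},{"tx":0,"ty":0,"tz":0,"rx":0,"ry":0,"rz":0,"gripper":0.2},{"tx":0,"ty":0,"tz":0,"rx":0,"ry":0,"rz":0,"gripper":0.2},{"tx":0,"ty":0,"tz":0.015,"rx":0,"ry":0,"rz":0,"gripper":0.2},{"tx":0,"ty":0,"tz":0.025,"rx":0,"ry":0,"rz":0,"gripper":0.2},{"tx":0,"ty":0,"tz":0.035,"rx":0,"ry":0,"rz":0,"gripper":1},{"tx":0,"ty":0,"tz":0.035,"rx":0,"ry":0,"rz":0,"gripper":1},{"tx":0,"ty":0,"tz":0.04,"rx":0,"ry":0,"rz":0,"gripper":1},{"tx":0,"ty":0,"tz":0.04,"rx":0,"ry":0,"rz":0,"gripper":1},{"tx":0,"ty":0,"tz":0.04,"rx":0,"ry":0,"rz":0,"gripper":1},{"tx":0,"ty":0,"tz":0.03,"rx":0,"ry":0,"rz":0,"gripper":1},{"tx":0,"ty":0,"tz":0,"rx":0,"ry":0,"rz":0,"gripper":1}]'
```

```text
time: 13.9
tcp_pos: [0.4332, 0.3456, 0.2843]
ee_rot: [0.559, 0.829, 0.005, 0.002]
ft_force: [0.4, 1.1, 0.6]
opening: 0.998
gripper_force: 0.0
```

```bash
python3 -m handwheel '[{"tx":0.002,"ty":-0.03,"tz":0,"rx":0,"ry":0,"rz":1,"gripper":1},{"tx":0.002,"ty":-0.03,"tz":0,"rx":0,"ry":0,"rz":1,"gripper":1},{"tx":0.002,"ty":-0.035,"tz":0,"rx":0,"ry":0,"rz":1,"gripper":1},{"tx":0.002,"ty":-0.035,"tz":0,"rx":0,"ry":0,"rz":1,"gripper":1},{"tx":0.002,"ty":-0.035,"tz":0,"rx":0,"ry":0,"rz":1,"gripper":1},{"tx":0.002,"ty":-0.035,"tz":0,"rx":0,"ry":0,"rz":1,"gripper":1},{"tx":0.002,"ty":-0.035,"tz":0,"rx":0,"ry":0,"rz":1,"gripper":1},{"tx":0.002,"ty":-0.035,"tz":0,"rx":0,"ry":0,"rz":1,"gripper":1},{"tx":0.002,"ty":-0.035,"tz":0,"rx":0,"ry":0,"rz":1,"gripper":1},{"tx":0.002,"ty":-0.035,"tz":0,"rx":0,"ry":0,"rz":1,"gripper":1},{"tx":0,"ty":-0.035,"tz":0,"rx":0,"ry":0,"rz":1,"gripper":1},{"tx":0,"ty":-0.035,"tz":0,"rx":0,"ry":0,"rz":1,"gripper":1},{"tx":0,"ty":-0.03,"tz":0,"rx":0,"ry":0,"rz":1,"gripper":1},{"tx":0,"ty":0,"tz":0,"rx":0,"ry":0,"rz":0,"gripper":1},{"tx":0,"ty":0,"tz":0,"rx":0,"ry":0,"rz":0,"gripper":1}]'; python3 - <<'E'
from h import *; print(yaw())
for c in("top","side"):
    im,d=save(c,c+"7"); P=cloud(c,d,d>0); q=((P[:,:2]-O)@np.array([X,Y]).T)*1000
    m=(abs(q[:,0])<70)&(q[:,1]<-52)&(q[:,1]>-150)&(P[:,2]>.018)&(P[:,2]<.034)
    if m.sum()>5:
        a=cv2.minAreaRect((P[m,:2]*1000).astype(np.float32)); print(c,m.sum(),a,np.median(P[m,2]))
E
```

```text
time: 15.4
tcp_pos: [0.4506, -0.0966, 0.2778]
ee_rot: [0.463, 0.887, 0.0, -0.0]
ft_force: [0.5, 1.2, -0.5]
opening: 0.998
gripper_force: 0.0
34.896218267820466
top 360 ((619.4555053710938, -78.22734069824219), (57.72085189819336, 49.564144134521484), 36.946895599365234) 0.02670419968167126
side 527 ((616.50341796875, -81.36560821533203), (60.74633026123047, 48.450782775878906), 33.909202575683594) 0.024625391239845085
```

View pics/top7.png

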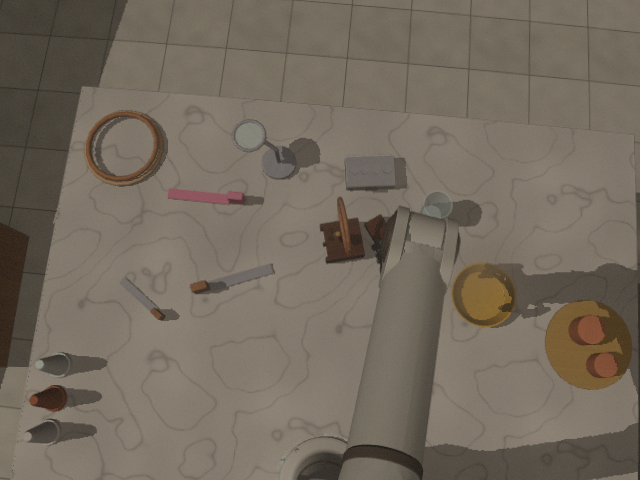

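The top view shows the blade lying clear at pixels (200,286) to (271,269), and the offcut at (377,228) partly under the hand. Now I'll move over the offcut and down.

```bash
python3 -m handwheel '[{"tx":0.027,"ty":0.0026,"tz":0,"rx":0,"ry":0,"rz":0,"gripper":1},{"tx":0.028,"ty":0.0026,"tz":0,"rx":0,"ry":0,"rz":0,"gripper":1},{"tx":0.028,"ty":0.0026,"tz":0,"rx":0,"ry":0,"rz":0,"gripper":1},{"tx":0.028,"ty":0.0026,"tz":0,"rx":0,"ry":0,"rz":0,"gripper":1},{"tx":0.028,"ty":0.0026,"tz":0,"rx":0,"ry":0,"rz":0,"gripper":1},{"tx":0.028,"ty":0.0026,"tz":0,"rx":0,"ry":0,"rz":0,"gripper":1},{"tx":0,"ty":0,"tz":-0.04,"rx":0,"ry":0,"rz":0,"gripper":1},{"tx":0,"ty":0,"tz":-0.04,"rx":0,"ry":0,"rz":0,"gripper":1},{"tx":0,"ty":0,"tz":-0.04,"rx":0,"ry":0,"rz":0,"gripper":1},{"tx":0,"ty":0,"tz":-0.04,"rx":0,"ry":0,"rz":0,"gripper":1},{"tx":0,"ty":0,"tz":-0.04,"rx":0,"ry":0,"rz":0,"gripper":1},{"tx":0,"ty":0,"tz":-0.02,"rx":0,"ry":0,"rz":0,"gripper":1},{"tx":0,"ty":0,"tz":0,"rx":0,"ry":0,"rz":0,"gripper":1},{"tx":0,"ty":0,"tz":0,"rx":0,"ry":0,"rz":0,"gripper":1}]'; python3 - <<'E'
from h import *; print(yaw()); im,d=ctrl.snapshot("side"); cv2.imwrite("pics/s8.png",cv2.resize(im[140:340,280:520,::-1],None,fx=3,fy=3))
E
```

```text
time: 16.9
tcp_pos: [0.6184, -0.0795, 0.058]
ee_rot: [0.461, 0.887, 0.0, -0.0]
ft_force: [0.7, -0.1, -0.3]
opening: 1.001
gripper_force: 0.0
35.08920980498955
```

View pics/s8.png

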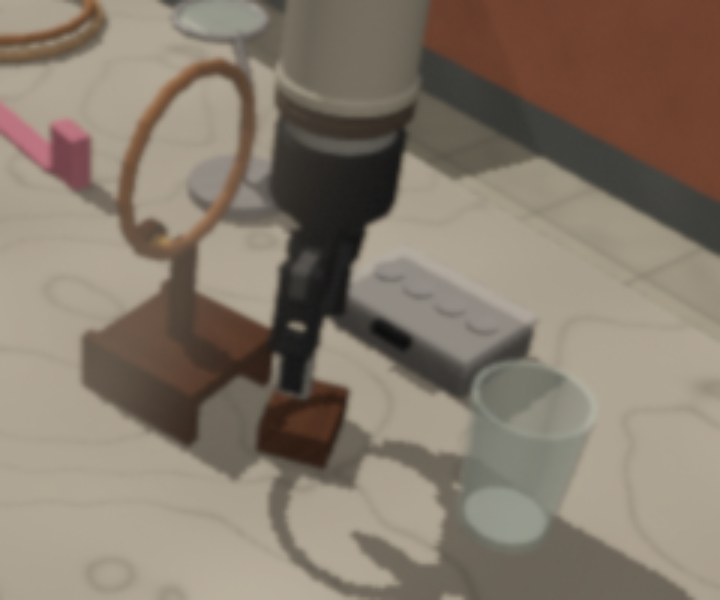

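In the crop the hand is above the offcut (305,420) and clear of the base, hoop and tumbler, with the fingers either side of it. Going down and gripping gently.

```bash
python3 -m handwheel '[{"tx":-0.001,"ty":-0.001,"tz":-0.02,"rx":0,"ry":0,"rz":0,"gripper":1},{"tx":0,"ty":0,"tz":-0.02,"rx":0,"ry":0,"rz":0,"gripper":1},{"tx":0,"ty":0,"tz":-0.012,"rx":0,"ry":0,"rz":0,"gripper":1},{"tx":0,"ty":0,"tz":-0.006,"rx":0,"ry":0,"rz":0,"gripper":1},{"tx":0,"ty":0,"tz":0,"rx":0,"ry":0,"rz":0,"gripper":-1},{"tx":0,"ty":0,"tz":0,"rx":0,"ry":0,"rz":0,"gripper":-1},{"tx":0,"ty":0,"tz":0,"rx":0,"ry":0,"rz":0,"gripper":-1},{"tx":0,"ty":0,"tz":0,"rx":0,"ry":0,"rz":0,"gripper":-1},{"tx":0,"ty":0,"tz":0,"rx":0,"ry":0,"rz":0,"gripper":-1},{"tx":0,"ty":0,"tz":0,"rx":0,"ry":0,"rz":0,"gripper":-1}]' 40;  python3 -m handwheel '[{"tx":0,"ty":0,"tz":0.01,"rx":0,"ry":0,"rz":0,"gripper":-1},{"tx":0,"ty":0,"tz":0.02,"rx":0,"ry":0,"rz":0,"gripper":-1},{"tx":0,"ty":0,"tz":0.03,"rx":0,"ry":0,"rz":0,"gripper":-1},{"tx":0,"ty":0,"tz":0.04,"rx":0,"ry":0,"rz":0,"gripper":-1},{"tx":0,"ty":0,"tz":0.02,"rx":0,"ry":0,"rz":0,"gripper":-1},{"tx":0,"ty":0,"tz":0,"rx":0,"ry":0,"rz":0,"gripper":-1},{"tx":0,"ty":0,"tz":0,"rx":0,"ry":0,"rz":0,"gripper":-1}]'
```

```text
time: 17.95
tcp_pos: [0.6182, -0.082, 0.001]
ee_rot: [0.462, 0.887, 0.0, 0.001]
ft_force: [-0.8, -0.1, 6.5]
opening: 0.691
gripper_force: 44.6
time: 18.65
tcp_pos: [0.617, -0.0818, 0.1202]
ee_rot: [0.462, 0.887, 0.0, 0.0]
ft_force: [-0.2, -0.1, -0.7]
opening: 0.694
gripper_force: 44.0
```

```bash
python3 -m handwheel '[{"tx":-0.01,"ty":-0.02,"tz":0,"rx":0,"ry":0,"rz":0,"gripper":-1},{"tx":-0.0165,"ty":-0.031,"tz":0,"rx":0,"ry":0,"rz":0,"gripper":-1},{"tx":-0.0165,"ty":-0.031,"tz":0,"rx":0,"ry":0,"rz":0,"gripper":-1},{"tx":-0.0165,"ty":-0.031,"tz":0,"rx":0,"ry":0,"rz":0,"gripper":-1},{"tx":-0.0165,"ty":-0.031,"tz":0,"rx":0,"ry":0,"rz":0,"gripper":-1},{"tx":-0.0165,"ty":-0.031,"tz":0,"rx":0,"ry":0,"rz":0,"gripper":-1},{"tx":-0.0165,"ty":-0.031,"tz":0,"rx":0,"ry":0,"rz":0,"gripper":-1},{"tx":-0.0165,"ty":-0.031,"tz":0,"rx":0,"ry":0,"rz":0,"gripper":-1},{"tx":-0.0165,"ty":-0.027,"tz":0,"rx":0,"ry":0,"rz":0,"gripper":-1},{"tx":0,"ty":0,"tz":-0.02,"rx":0,"ry":0,"rz":0,"gripper":-1},{"tx":0,"ty":0,"tz":-0.02,"rx":0,"ry":0,"rz":0,"gripper":-1},{"tx":0,"ty":0,"tz":0,"rx":0,"ry":0,"rz":0,"gripper":-1},{"tx":0,"ty":0,"tz":0,"rx":0,"ry":0,"rz":0,"gripper":-1}]'; python3 - <<'E'
from h import *; im,d=save("side","s9"); P=cloud("side",d,d>0)
m=(np.hypot(P[:,0]-.475,P[:,1]+.346)<.1)&(P[:,2]>.03)&(P[:,2]<.042); print(cv2.minEnclosingCircle((P[m,:2]*1000).astype(np.float32)))
E
```

```text
time: 19.95
tcp_pos: [0.474, -0.3449, 0.0784]
ee_rot: [0.462, 0.887, 0.0, -0.002]
ft_force: [0.9, 0.2, -0.4]
opening: 0.697
gripper_force: 44.0
((474.5087890625, -346.0888977050781), 80.36032104492188)
```

View pics/s9.png

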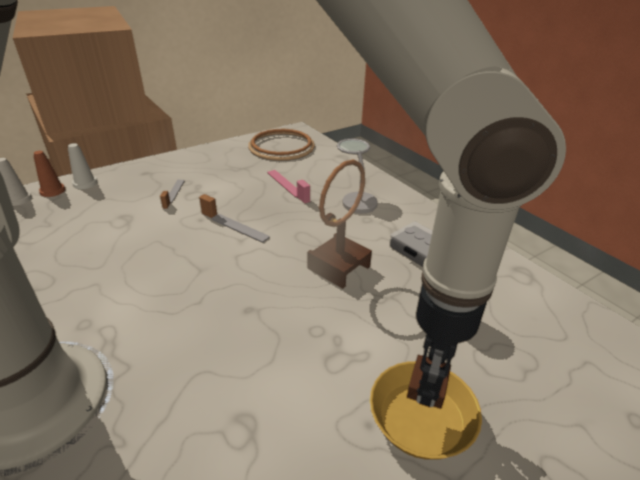

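The offcut (430,380) is held level over the dish. Lowering it slowly.

```bash
python3 -m handwheel '[{"tx":0,"ty":-0.001,"tz":-0.02,"rx":0,"ry":0,"rz":0,"gripper":-1},{"tx":0,"ty":0,"tz":-0.02,"rx":0,"ry":0,"rz":0,"gripper":-1},{"tx":0,"ty":0,"tz":-0.015,"rx":0,"ry":0,"rz":0,"gripper":-1},{"tx":0,"ty":0,"tz":-0.008,"rx":0,"ry":0,"rz":0,"gripper":-1},{"tx":0,"ty":0,"tz":-0.004,"rx":0,"ry":0,"rz":0,"gripper":-1},{"tx":0,"ty":0,"tz":-0.002,"rx":0,"ry":0,"rz":0,"gripper":-1},{"tx":0,"ty":0,"tz":0,"rx":0,"ry":0,"rz":0,"gripper":-1},{"tx":0,"ty":0,"tz":0,"rx":0,"ry":0,"rz":0,"gripper":-1}]'; python3 -m handwheel '[{"tx":0,"ty":0,"tz":-0.001,"rx":0,"ry":0,"rz":0,"gripper":-1},{"tx":0,"ty":0,"tz":0,"rx":0,"ry":0,"rz":0,"gripper":-1},{"tx":0,"ty":0,"tz":0,"rx":0,"ry":0,"rz":0,"gripper":-1}]' | sed -n 2,4p
```

```text
time: 20.8
tcp_pos: [0.4756, -0.3472, 0.0114]
ee_rot: [0.462, 0.887, -0.0, 0.001]
ft_force: [0.4, 0.2, -0.7]
opening: 0.695
gripper_force: 44.0
tcp_pos: [0.4752, -0.3469, 0.01]
ee_rot: [0.462, 0.887, 0.0, 0.0]
ft_force: [0.2, -0.1, -0.8]
```

```bash
python3 -m handwheel '[{"tx":0,"ty":0,"tz":-0.001,"rx":0,"ry":0,"rz":0,"gripper":-1},{"tx":0,"ty":0,"tz":-0.001,"rx":0,"ry":0,"rz":0,"gripper":-1},{"tx":0,"ty":0,"tz":0,"rx":0,"ry":0,"rz":0,"gripper":-1},{"tx":0,"ty":0,"tz":0,"rx":0,"ry":0,"rz":0,"gripper":-1}]' | sed -n 2,4p; python3 -m handwheel '[{"tx":0,"ty":0,"tz":-0.001,"rx":0,"ry":0,"rz":0,"gripper":-1},{"tx":0,"ty":0,"tz":0,"rx":0,"ry":0,"rz":0,"gripper":-1},{"tx":0,"ty":0,"tz":0,"rx":0,"ry":0,"rz":0,"gripper":-1}]' | sed -n 2,4p
```

```text
tcp_pos: [0.4751, -0.3468, 0.0077]
ee_rot: [0.462, 0.887, 0.0, -0.0]
ft_force: [0.2, 0.1, -0.5]
tcp_pos: [0.4752, -0.3469, 0.007]
ee_rot: [0.462, 0.887, 0.0, 0.0]
ft_force: [0.5, -0.2, 2.2]
```

It touches the dish floor at the expected height. I'll open just a little and rise.

```bash
python3 -m handwheel '[{"tx":0,"ty":0,"tz":0,"rx":0,"ry":0,"rz":0,"gripper":0.5},{"tx":0,"ty":0,"tz":0,"rx":0,"ry":0,"rz":0,"gripper":0.65},{"tx":0,"ty":0,"tz":0,"rx":0,"ry":0,"rz":0,"gripper":0.65},{"tx":0,"ty":0,"tz":0,"rx":0,"ry":0,"rz":0,"gripper":0.65},{"tx":0,"ty":0,"tz":0.01,"rx":0,"ry":0,"rz":0,"gripper":0.65},{"tx":0,"ty":0,"tz":0.02,"rx":0,"ry":0,"rz":0,"gripper":0.65},{"tx":0,"ty":0,"tz":0.03,"rx":0,"ry":0,"rz":0,"gripper":0.65},{"tx":0,"ty":0,"tz":0.04,"rx":0,"ry":0,"rz":0,"gripper":0.65},{"tx":0,"ty":0,"tz":0.04,"rx":0,"ry":0,"rz":0,"gripper":0.65},{"tx":0,"ty":0,"tz":0.04,"rx":0,"ry":0,"rz":0,"gripper":0.65},{"tx":0,"ty":0,"tz":0.04,"rx":0,"ry":0,"rz":0,"gripper":0.65},{"tx":0,"ty":0,"tz":0,"rx":0,"ry":0,"rz":0,"gripper":0.65},{"tx":0,"ty":0,"tz":0,"rx":0,"ry":0,"rz":0,"gripper":0.65}]'; python3 - <<'E'
from h import *; im,d=save("side","s10")
E
```

```text
time: 23.1
tcp_pos: [0.4757, -0.3473, 0.2287]
ee_rot: [0.462, 0.887, -0.0, 0.002]
ft_force: [-0.1, -0.5, -1.6]
opening: 0.822
gripper_force: 0.0
```

View pics/s10.png

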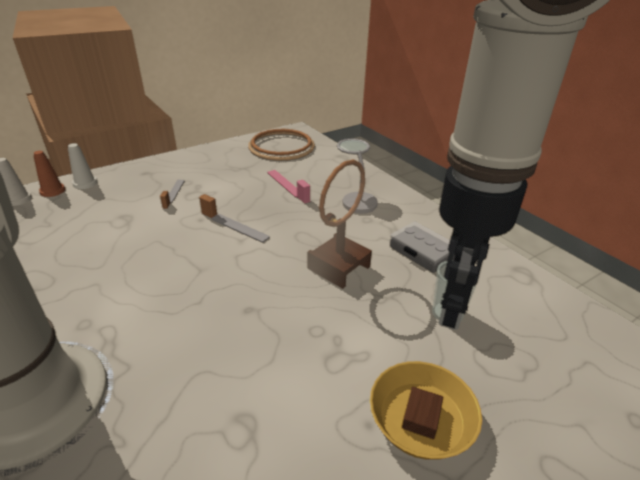

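The offcut lies flat in the dish (424,411), the blade is flat on the marble (235,218), everything else is where it was, and the hand is clear.

```bash
python3 -c "
from bench import ctrl; print(ctrl.close_job())"
```

```text
the job is handed in; nothing more can be done
None
```

The job is handed in: the near slot was the open one, the blade pushed the offcut out the far side and now lies flat clear of the stand, and the offcut rests in the yellow dish after about 23 s of the 67 s allowed.

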